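# Close the service flap on a hi-fi amplifier

### The arm

A 6-joint arm with a two-finger parallel gripper is mounted at the origin on the work surface. World frame = base frame: x ahead of the robot, y to its left, z up, the work surface at z = 0. Lengths are in mm, angles in rad, forces in N, time in s.
With the tool pointing down it reaches from about 350 to 775 mm from the base axis. Payload 7.3 kg.
Tool frame: the origin (TCP) lies midway between the tips of the shut fingers; the grasp point (between the pads) lies 19 mm behind it; z points along the fingers, y is the line along which they close (so a half turn about z gives the same grasp; the last joint's range is limited). The gripper opens to 92 mm and grips with 3 to 60 N. Pads are 19 mm wide; open, the fingers measure 130 mm over their backs; the gripper's body (75 mm by 190 mm) begins 47 mm behind the grasp point.
Start: joints at [-1.355, 0.342, 1.524, -0, 1.275, -0.146], TCP at [185.851, -491.024, 226.741] pointing down, gripper open.
Joint ranges: [-2.53, 2.53], [-0.77, 2.02], [0.04, 2.7], [-1, 4.14], [0.28, 2.66], [-3.11, 3.11]. Speed limits (rad/s): [2.57, 2.57, 3.14, 3.14, 3.14, 3.14].

### API

Orientations are given as [roll, pitch, yaw] about the fixed x, y, z axes, in that order (R = Rz(yaw) Ry(pitch) Rx(roll)).
In Python, from plant import bot gives the robot as it stands.
- The arm moves only by the tool jog_arm, never from a script. Its arguments are lists of equal length, an entry for each row: "dp": the shift along the tool's x, y, z in m, a list of three; "twist": the turn about the tool's z in degrees. A call has 1 to 10 rows; each row shifts and turns the commanded pose from where the row before left it, along the tool's axes as they then stand; what a row does not reach is not made up. A row lasts 1/8 s, in which the tool goes at most 62.5 mm and 10.7 degrees, less where a joint would pass 70% of its speed; a pose out of reach is approached as far as the arm can. A call is refused whole if a number of a shift passes 0.0625 or a number of a turn 10.7, either way. A call with a gripper value outside its range is refused whole. "jaw" is the finger opening in m, from 0 to 0.0918, set as the call begins (left out, the last holds). The fingers move at their own pace and stop on an object; the grip force is fixed at half the most. Time passes only in rows, so rows that do not move let the fingers close. It gives the time, the measured TCP pose, the force, the opening and the grip force at its end, in the units of the state.
- bot.get_obs(): the state, without advancing time (a new reading comes with each control period).
- bot.capture(name): name is "side" or "top" or "wrist"; returns the picture (400x640x3 uint8, blue, green, red); there is no depth.
- bot.camera_params(name): a dict with "fx", "fy", "cx", "cy" (pixels), "R" (3x3) and "t" (3): a world point X has camera coordinates R X + t. Camera axes: x right, y down, z forward; pixel columns grow to the right and rows downward; lengths in mm; the calibration is good to about 2 mm. The wrist camera is an equidistant fisheye: a pixel r from the principal point sees the ray r / f radians off the axis. A picture is of the moment at which its call begins: read the wrist's pose just before it. camera_params takes no time and is no camera call; for the wrist camera it gives the pose at the moment of the call.
- bot.close_job(): hands the job in; it is judged then, once.
Trained networks look in the newest picture that a camera, given by its name, has taken for a name from the list of things; names that differ only in an ending like _2 or _b are one class to them, and where a whole thing is asked for, a point or a joint stands for the part that bears it (a point fixed in the world has none). Each returns a list of dicts, best first, with "confidence" (0 to 1); they miss things now and then, are a little off and sometimes report something else, mostly with a low value. They report only what shows in the picture. A call takes as long as a camera call.
- bot.find_in(camera, label): "bbox" ([centre column, centre row, width, height] in pixels, round what is visible of it).
- bot.masks_of(camera, label): "pixels" (400x640 bool, what is visible of it) and "bbox" ([centre column, centre row, width, height] in pixels, round what is visible of it).
The state is a dict: "time": time; "joint_positions": joint angles; "dq": joint speeds; "tau": joint torques, N m; "tool_pos": TCP position; "tcp_rot": TCP orientation; "contact_force": force on the tool from outside, world axes, zero at the start; "moment": the same for the moment, N m; "grip_width": finger opening in mm; "finger_force": force on a finger pad.
Only numpy, scipy, OpenCV 4.12 (cv2) and the standard library are available. Lean on these libraries where they do the work, as an engineer would, in place of code of your own. Each camera call takes 0.05 s, during which the arm holds its last target. There are 200 camera calls.

### The job

Fold the black sprung flap on top of the silver amplifier down flat over the fuse bay, then push it along by its orange ridge so that its free edge is tucked fully home beneath the orange retaining lip and stays shut by itself. Do it gently with the outside of the fingers only: do not pinch the flap, pull it from its grey padded underside or lift anything, and leave the bottle, the two plugs and the gold post cap where they are.

Things in the scene. Friction and masses are not known exactly. Their poses are not given: they have to be found in the camera images.
- amp: silver compact amplifier, 220 (x) x 200 (y) x 64 mm high, fixed to the bench. Origin at the centre of its underside; its x axis points from the flap's hinge towards the lip and the rear panel (+x side), whose four gold posts stand out 31 mm; z is up. In its flat top, 64 mm above the bench, is a fuse bay 62 x 54 mm, 16 mm deep, under the flap
- flap (a joint): flap angle, rad: 0 = flat, pointing to amp +x; 1.57 = upright; more = leaning to amp -x; range 0 to 2.2; starts at 1.35 to 1.85. A spring lifts it to about 1.0 or more unless it is held down (1 to 2 N at the ridge) or tucked. The flap and the lip collide: folded with the carriage pushed forward, the flap lands on top of the lip and does not close
- carriage (a joint): travel in m of the two steel hinge blocks that carry the flap's hinge, along amp +x: 0 (back, as at the start) to 0.020 (home). It stays where it is left and slides at about 4 N. At 0 the flat flap's free edge is 4 mm short of the lip's mouth; at 0.020 it is 16 mm past the mouth, beneath the lip
- pad: grey pad, 76 x 64 x 2 mm, on the flap's underside (inner face); must not be touched by the fingers. It moves with the flap; its origin is the centre of the hinge axis, its x axis points along the flap to the free edge, its z axis out of the outer face
- flap_hinge (a point): centre of the hinge axis (the axis is parallel to amp y), 70 mm above the bench, 6 mm above the amplifier's top; moves with the carriage. The hinge blocks, 12 x 9 x 12 mm, stand 42 mm to either side
- flap_edge (a point): middle of the flap's free edge, at mid-thickness. The flap is a black plate 70 mm wide and 4 mm thick; this edge is 90 mm from the hinge axis, which lies at its mid-thickness
- flap_ridge (a point): foot of the orange ridge at mid-width on its hinge side, on the flap's outer face (facing amp -x when upright, up when flat), 62 mm from the hinge axis and 2 mm out from mid-thickness. The ridge runs across the flap: 60 mm long, 4 mm thick, 7 mm high. A fingertip set here between hinge and ridge pushes the ridge towards the lip
- lip_mouth (a point): middle of the mouth of the fixed orange lip, 94 mm towards amp +x from the hinge axis at the start, 10 mm above the amplifier's top. The lip is 78 mm wide; its underside is 10 mm and its top 14 mm above the amplifier's top (the flat flap's faces are at 4 and 8 mm); its first 5 mm flare up, and a stop stands 18 mm behind the mouth
- plug_red_center (a point): centre of the boot of a loose red banana plug, 60 mm long, 13 mm thick, lying on the bench beside the amplifier; leave alone
- plug_black_center (a point): the same for a loose black plug; leave alone
- cap_center (a point): centre of a loose knurled gold post cap, 22 mm across, 22 mm high, standing on the amplifier's top beside the flap; leave alone
- cleaner_center (a point): centre of a loose blue bottle, 40 mm across, 120 mm high, standing on the bench beside the amplifier; leave alone

How it is judged (in metres and radians):
On the way:
1. the flap is folded down to the lip's level with its hinge still back (value of joint flap below 0.12 rad and value of joint carriage below 0.014 m), for 0.05 s.
At the end, for the whole second after the job is handed in: the flap lies flat (hinge within 0.07 rad of closed) and at rest, held by the lip, its hinge blocks pushed at least 14 of their 20 mm, so that the free edge is at least 10 mm past the lip's mouth (value of joint flap below 0.07 rad and value of joint carriage above 0.014 m and velocity of joint flap below 0.1 rad/s); the robot touches nothing.
It fails at once if the fingers touch the pad on the flap's underside (pinching, pulling or lifting the flap) (contact force between pad and the fingers above 1 N).
It fails at once if the flap is pressed or pinched with more than 45 N (contact force between flap and the fingers above 45 N).
It fails at once if the bottle, a plug or the post cap is moved or lifted by more than 20 mm (distance of any of plug_red_center, plug_black_center, cap_center, cleaner_center from where it was at the start of the episode above 0.02 m).
It also fails if it takes over 38 s, if anything falls off the work surface, if the arm or the gripper's body presses on something with over 40 N, if the wrist force passes 120 N, or if a joint passes its speed limit or range.

## Working session

There is one attempt and no reset: what is moved stays moved. The work goes in short steps, Python scripts to look and compute and a tool call to move; the robot and the scene stay as the last step left them, time stands still between calls to the robot, and variables do not carry over. Pictures are saved under pics/ and viewed, at most 10 in all, crops included, and the job is handed in when it is done.

Besides the shell and the picture viewer there is one more tool, called after "Request:" as name(argument=value, ...) on one line, values as JSON. jog_arm: Moves the arm, as the interface text tells. Its arguments: {"type":"object","properties":{"dp":{"type":"array"},"twist":{"type":"array"},"jaw":{"type":"number"}},"required":["dp","twist"]}

```bash
mkdir -p pics; cat > h.py <<'E'
import numpy as np, cv2
from plant import bot
def proj(P,c):
    p=bot.camera_params(c); X=np.array(p['R'])@np.array(P,float)+np.array(p['t']); return [p['fx']*X[0]/X[2]+p['cx'],p['fy']*X[1]/X[2]+p['cy']]
def back(uv,c,z):
    p=bot.camera_params(c);R=np.array(p['R']);t=np.array(p['t'])
    d=R.T@np.array([(uv[0]-p['cx'])/p['fx'],(uv[1]-p['cy'])/p['fy'],1]);o=-R.T@t
    return o+d*(z-o[2])/d[2]
E
python3 - <<'E'
from h import *
print(bot.get_obs())
for c in('top','side'):
    cv2.imwrite(f'pics/{c}0.png',bot.capture(c))
    p=bot.camera_params(c);print(c,-np.array(p['R']).T@np.array(p['t']))
    for l in('amp','flap','flap_hinge','flap_edge','flap_ridge','lip_mouth','cap_center','cleaner_center','plug_red_center','plug_black_center'):
        r=bot.find_in(c,l)[:2]; print(l,[(np.round(x['bbox']),round(x['confidence'],2),np.round(back(x['bbox'][:2],c,70))) for x in r])
E
```

```text
{'time': 0.0, 'joint_positions': array([-1.35496695e+00,  3.42724258e-01,  1.52501985e+00,  1.47115764e-05,
        1.27538482e+00, -1.46011661e-01]), 'dq': array([-0.00090812,  0.00016291,  0.00171911,  0.00069619, -0.00027814,
        0.00066119]), 'tau': array([-5.09159254e-04, -4.31247103e+01, -2.44223571e+01,  7.17753265e-02,
        5.59368299e-02, -1.26275868e-04]), 'tool_pos': array([ 185.78014383, -490.59843779,  226.04317336]), 'tcp_rot': array([-3.14007477e+00, -2.37436339e-04,  3.61836566e-01]), 'contact_force': array([ 0.96943738,  0.24338068, -0.02277883]), 'moment': array([-0.04078252,  0.03034731,  0.03035872]), 'finger_force': 0.0, 'grip_width': 91.68133337395749}
top [ 538.28752285   10.6651667  1289.77133377]
amp [(array([314., 229., 110., 111.]), 0.8, array([547.,  79.,  70.]))]
flap [(array([254., 208.,   8.,  22.]), 0.5, array([596., 225.,  70.])), (array([302., 247.,  33.,  17.]), 0.47, array([504., 105.,  70.]))]
flap_hinge [(array([304., 246.,  36.,  27.]), 0.53, array([506., 101.,  70.]))]
flap_edge [(array([301., 248.,  31.,  17.]), 0.7, array([502., 109., 
[... 664 characters left out ...]
4.]), 0.93, array([523., 162.,  70.]))]
flap_hinge [(array([283., 177.,  17.,  65.]), 0.93, array([521., 148.,  70.])), (array([283., 171.,  14.,  53.]), 0.24, array([524., 168.,  70.]))]
flap_edge [(array([279., 175.,  13.,  56.]), 0.93, array([514., 157.,  70.]))]
flap_ridge [(array([283., 171.,  16.,  52.]), 0.9, array([525., 169.,  70.]))]
lip_mouth [(array([336., 198.,  24.,  29.]), 0.94, array([605.,  55.,  70.]))]
cap_center []
cleaner_center [(array([289., 299.,  24.,  62.]), 0.73, array([ 453., -159.,   70.]))]
plug_red_center [(array([281., 175.,  12.,  54.]), 0.36, array([517., 156.,  70.]))]
plug_black_center [(array([309., 283.,   8.,  24.]), 0.51, array([ 493., -137.,   70.]))]
```

View pics/top0.png

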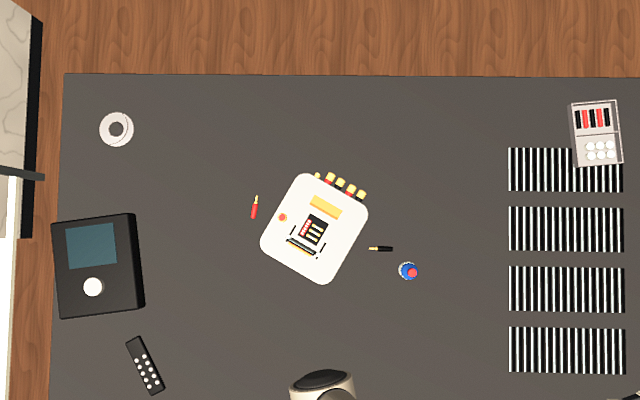

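View pics/side0.png

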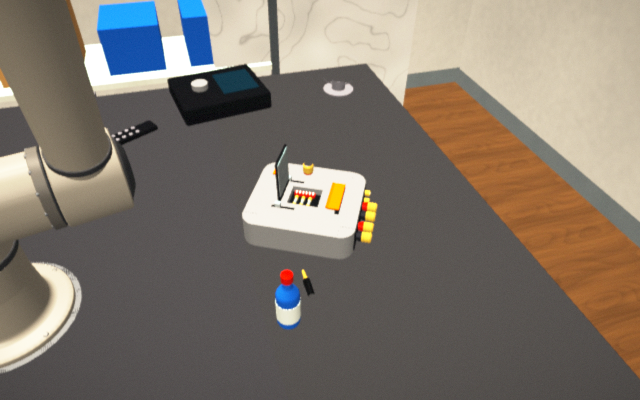

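The top view shows the amp at (314,229) with the flap upright at about (301,247), the lip at (326,207), the cap at (283,217), the red plug at (254,208), the black plug at (381,248) and the bottle at (409,271). The side view agrees. Next I'll take an enlarged crop and masks for the precise axes.

```bash
python3 - <<'E'
from h import *
im=bot.capture('top'); cr=im[160:295,250:400]; cv2.imwrite('pics/c1.png',cv2.resize(cr,None,fx=5,fy=4.4,interpolation=cv2.INTER_CUBIC)[:594])
im2=bot.capture('side');cv2.imwrite('pics/c2.png',cv2.resize(im2[135:260,230:385],None,fx=5,fy=4.7,interpolation=cv2.INTER_CUBIC))
m=bot.masks_of('top','lip_mouth')[0]['pixels']
hsv=cv2.cvtColor(im,cv2.COLOR_BGR2HSV)
o=(cv2.inRange(hsv,(10,150,120),(25,255,255))>0)
o[:185]=0;o[:,:290]=0;o[:,345:]=0;o2=o.copy();o[225:]=0;o2[:225]=0
for n,k,z in(('lip',m,78),('lipcol',o,78),('ridge',o2,130)):
    v,u=np.nonzero(k); W=np.array([back((a,b),'top',z)[:2] for a,b in zip(u,v)],np.float32)
    if len(W)>4: print(n,len(W),cv2.minAreaRect(W),W.mean(0))
a=bot.masks_of('top','amp')[0]['pixels'];v,u=np.nonzero(a)
W=np.array([back((x,y),'top',64)[:2] for x,y in zip(u,v)],np.float32);print(cv2.minAreaRect(W))
E
```

```text
lip 347 ((599.8750610351562, 51.531227111816406), (78.57652282714844, 27.006641387939453), 61.404144287109375) [599.7136   50.95059]
lipcol 54 ((605.0827026367188, 44.849727630615234), (71.28209686279297, 87.89954376220703), 15.565374374389648) [591.45905  54.57383]
ridge 23 ((530.1560668945312, 93.20872497558594), (50.19037628173828, 66.32808685302734), 64.41150665283203) [515.43036  93.36104]Traceback (most recent call last):
  File "<stdin>", line 12, in <module>
  File "h.py", line 6, in back
    p=bot.camera_params(c);R=np.array(p['R']);t=np.array(p['t'])
ValueError: time passes only in moves, steps and waits
```

View pics/c1.png

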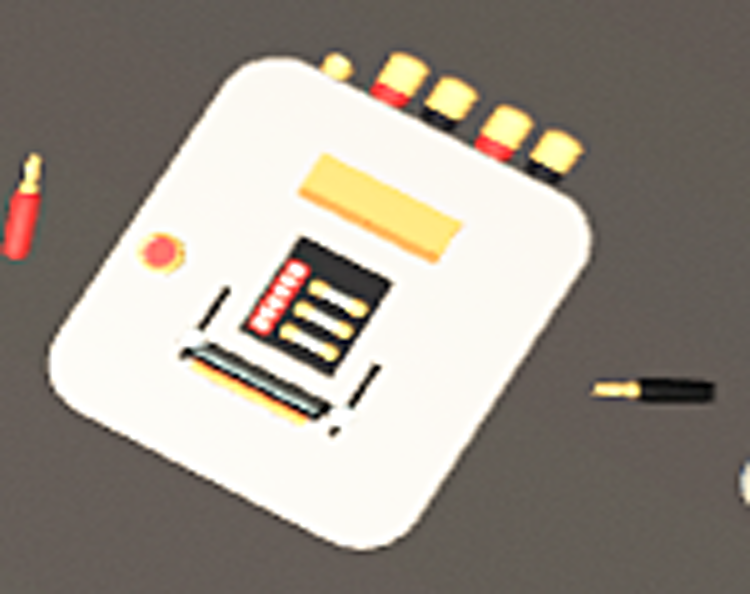

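View pics/c2.png

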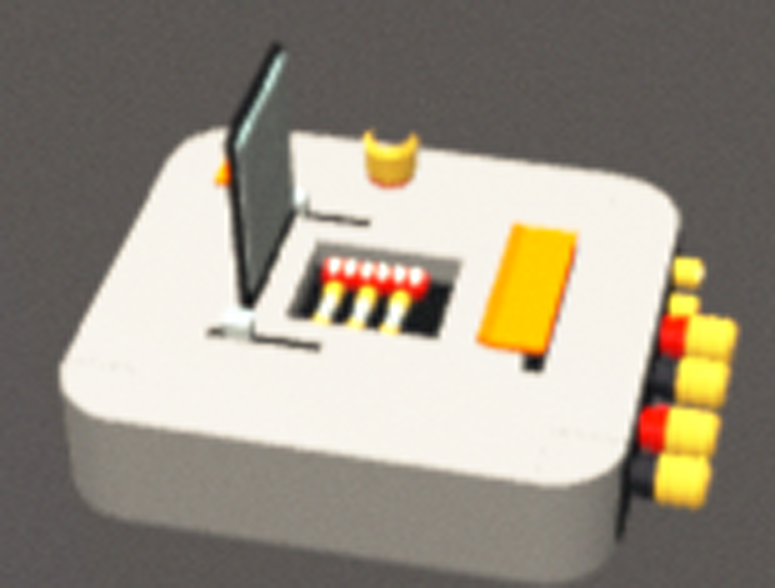

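The crops show the lip clearly, both hinge blocks at about (288,238) and (318,254) in the top image, and the flap near upright. This gives a hinge of about (505.5, 103) and an amp x direction of (0.878, -0.479). I'll shut the fingers and move to behind the flap.

Request:
jog_arm(dp=[[0.043,-0.043,0],[0.043,-0.043,0],[0.043,-0.043,0],[0.043,-0.043,0],[0.043,-0.043,0],[0.043,-0.043,0],[0.043,-0.043,0],[0.043,-0.043,0],[0.043,-0.043,0],[0.043,-0.043,0]], twist=[0,0,0,0,0,0,0,0,0,0], jaw=0)

```text
time: 2.55
tool_pos: [436.5, 65.4, 227.0]
tcp_rot: [3.141, -0.001, 0.362]
contact_force: [0.4, -0.6, 0.7]
grip_width: 1.0
finger_force: 0.0
```

Request:
jog_arm(dp=[[0,0,0],[0,0,0],[0,0,0],[0,0,0],[0,0,0],[0,0,0]], twist=[10,10,10,10,9.3,0])

```text
time: 3.3
tool_pos: [435.8, 63.3, 226.8]
tcp_rot: [-3.142, -0.0, -0.497]
contact_force: [-1.1, 0.7, -0.1]
grip_width: 0.5
finger_force: 0.0
```

```bash
cat >> h.py <<'E'
from scipy.spatial.transform import Rotation as Ro
H=np.array([505.5,103,70.]);D=np.array([.878,-.479,0])
Y=np.array([.479,.878,0])
def st():
    o=bot.get_obs();p=np.array(o['tool_pos']);R=Ro.from_euler('xyz',o['tcp_rot']).as_matrix()
    q=p-H;print('t',round(o['time'],2),'amp-frame TCP rel hinge',np.round([q@D,q@Y,q[2]],1),'rpy',np.round(o['tcp_rot'],3),'F amp',np.round([o['contact_force']@D,o['contact_force']@Y,o['contact_force'][2]],1),'w',round(o['grip_width'],1))
    return p,R
def go(x,y,z):
    p,R=st();print('tool dp',np.round(R.T@(H+x*D+y*Y+[0,0,z]-p),1))
E
python3 - <<'E'
from h import *
go(-45,0,130)
im=bot.capture('wrist');cv2.imwrite('pics/w1.png',im)
E
```

```text
t 3.3 amp-frame TCP rel hinge [-42.2 -68.2 156.8] rpy [-3.142 -0.    -0.497] F amp [-1.3  0.1 -0.1] w 0.5
tool dp [ -2.7 -68.2  26.8]
```

View pics/w1.png

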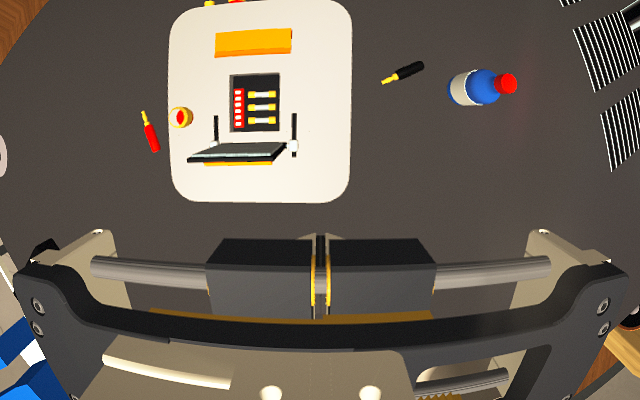

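The wrist view shows the lip's near edge from (216,57) to (291,53) and the right hinge block at (293,148). The yaw looks aligned, so I'll check these pixels against the hinge estimate.

```bash
python3 - <<'E'
from h import *
p=bot.camera_params('wrist');R=np.array(p['R']);t=np.array(p['t']);o=-R.T@t
print(o)
def fb(u,v,z):
    a=np.array([(u-p['cx'])/p['fx'],(v-p['cy'])/p['fy']]);th=np.linalg.norm(a)
    d=R.T@np.r_[a/th*np.sin(th),np.cos(th)];X=o+d*(z-o[2])/d[2]-H;return np.round([X@D,X@Y],1)
for n,u,v,z in(('lipL',216,57,76),('lipR',291,53,76),('lipTL',216,32,78),('lipTR',291,28,78),('blkR',293,148,73),('bayTL',230,75,64),('bayTR',280,74,64),('bayBL',230,132,64),('cap',181,117,80),('flapL',188,160,160),('flapR',274,160,160)):print(n,fb(u,v,z))
for l in('lip_mouth','flap_hinge','flap_edge','flap_ridge','cap_center'):
    r=bot.masks_of('wrist',l)[:1]
    for x in r:
        print(l,np.round(x['bbox']),x['confidence'])
E
```

```text
[498.57241592  28.25425991 384.57932568]
lipL [96.2 37.3]
lipR [ 95.3 -40. ]
lipTL [123.1  37.3]
lipTR [121.4 -39.9]
blkR [ -1.  -41.6]
bayTL [77.5 25.5]
bayTR [ 75.7 -27.7]
bayBL [16.6 26.3]
cap [35.8 75.8]
flapL [ 0.4 33.6]
flapR [ -1.1 -35.1]
lip_mouth [252.  43.  80.  29.] 0.79
flap_hinge [241. 156. 113.  26.] 0.65
flap_edge [238. 153.  99.  24.] 0.61
flap_ridge [237. 154. 101.  22.] 0.64
cap_center [183. 115.  24.  21.] 0.52
```

The measurements agree with the estimate within about 2 mm, and the flap is at about 1.57 rad. I'll go behind it with the tip at z 116.

Request:
jog_arm(dp=[[0,-0.034,0],[0,-0.034,0],[-0.001,0,0.037],[-0.001,0,0.037],[-0.001,0,0.036],[0,0,0]], twist=[0,0,0,0,0,0])

```text
time: 4.35
tool_pos: [463.9, 124.3, 114.7]
tcp_rot: [3.138, 0.005, -0.498]
contact_force: [0.3, -0.6, 0.5]
grip_width: 0.3
finger_force: 0.0
```

```bash
python3 -c "
from h import *
go(-18.5,-1,46)"
```

```text
t 4.35 amp-frame TCP rel hinge [-46.7  -1.2  44.7] rpy [ 3.138  0.005 -0.498] F amp [ 0.6 -0.4  0.5] w 0.3
tool dp [28.2 -0.2 -1.4]
```

Fold the first half, down to about 45°.

Request:
jog_arm(dp=[[0.014,0,0],[0.014,0,0],[0.008,0,0],[0.008,0,0.001],[0.007,0,0.002],[0.007,0,0.002],[0.005,0,0.003],[0.005,0,0.004],[0,0,0]], twist=[0,0,0,0,0,0,0,0,0])

```text
time: 5.48
tool_pos: [525.6, 91.8, 104.3]
tcp_rot: [3.141, 0.0, -0.499]
contact_force: [0.1, -0.5, -0.5]
grip_width: 0.5
finger_force: 0.1
```

```bash
python3 -c "
from h import *
go(21.6,-1,33.9)
im=bot.capture('wrist');im2=bot.capture('side')[135:260,230:385]
a=cv2.resize(im[0:330,150:400],(400,528));b=cv2.resize(im2,(400,323));c=np.zeros((528,800,3),np.uint8);c[:,:400]=a;c[:323,400:]=b
cv2.imwrite('pics/f1.png',c)"
```

```text
t 5.47 amp-frame TCP rel hinge [23.1 -0.2 34.3] rpy [ 3.141  0.    -0.499] F amp [ 0.3 -0.4 -0.5] w 0.5
tool dp [-1.5  0.8  0.4]
```

View pics/f1.png

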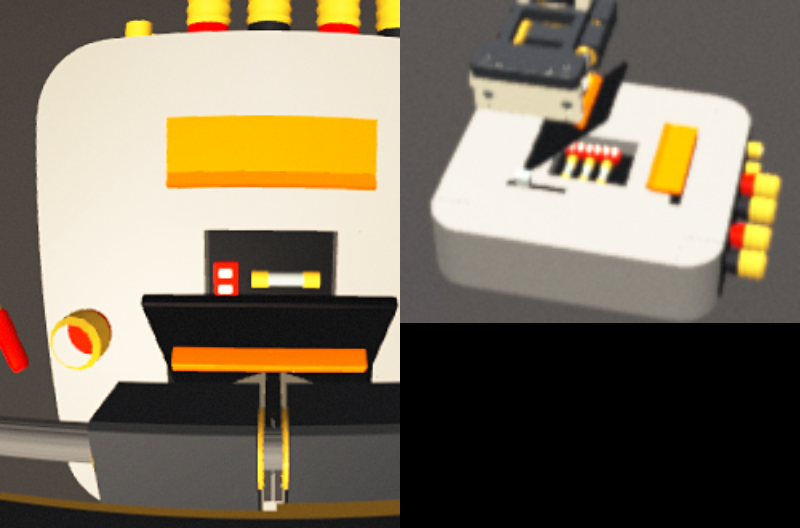

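The flap is folded to about 45°, the finger is on the hinge side of the ridge at about (270,375), and the hinge blocks are still back. I'll continue down.

Request:
jog_arm(dp=[[0.003,0,0.005],[0.002,0,0.005],[0.002,0,0.005],[0.002,0,0.006],[0.001,0,0.004],[0,0,0.003],[0,0,0]], twist=[0,0,0,0,0,0,0])

```text
time: 6.45
tool_pos: [533.9, 87.2, 76.4]
tcp_rot: [3.141, 0.001, -0.499]
contact_force: [0.9, 0.1, 0.6]
grip_width: 0.4
finger_force: 0.6
```

```bash
python3 -c "
from h import *
go(36.5,-1,2)"
```

```text
t 6.45 amp-frame TCP rel hinge [32.5 -0.2  6.4] rpy [ 3.141e+00  1.000e-03 -4.990e-01] F amp [0.8 0.5 0.6] w 0.4
tool dp [4.  0.8 4.4]
```

Request:
jog_arm(dp=[[0,0,0.001],[0,0,0.001],[0,0,0.001],[0,0,0.001],[0,0,0]], twist=[0,0,0,0,0])

```text
time: 7.08
tool_pos: [534.2, 87.1, 72.6]
tcp_rot: [3.141, -0.0, -0.499]
contact_force: [1.2, -2.2, 3.1]
grip_width: 0.7
finger_force: 1.1
```

```bash
python3 -c "
from h import *
go(36.5,-1,2)
im=bot.capture('wrist');im2=bot.capture('side')[135:260,230:385]
a=cv2.resize(im[0:330,150:400],(400,528));b=cv2.resize(im2,(400,323));c=np.zeros((528,800,3),np.uint8);c[:,:400]=a;c[:323,400:]=b
cv2.imwrite('pics/f2.png',c)"
```

```text
t 7.08 amp-frame TCP rel hinge [32.9 -0.2  2.6] rpy [ 3.141 -0.    -0.499] F amp [ 2.1 -1.4  3.1] w 0.7
tool dp [3.7 0.8 0.6]
```

View pics/f2.png

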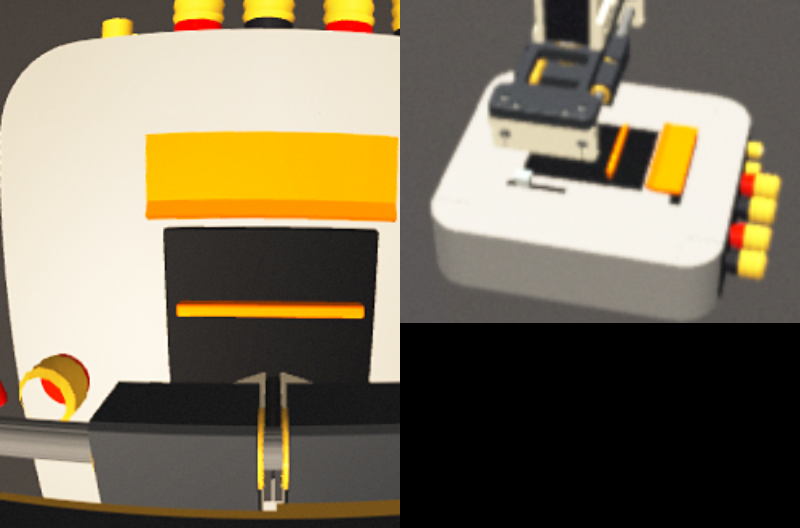

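The flap is flat, with its free edge at row 229 just short of the lip at row 218 and the carriage back. I'll slide the tip forward to the ridge.

Request:
jog_arm(dp=[[0.003,0,0],[0.003,0,0],[0.003,0,0],[0.003,0,0],[0.003,0,0],[0.003,0,0],[0.002,0,0],[0,0,0]], twist=[0,0,0,0,0,0,0,0])

```text
time: 8.18
tool_pos: [552.1, 77.4, 72.7]
tcp_rot: [-3.142, -0.001, -0.499]
contact_force: [-0.1, -0.3, 1.2]
grip_width: 0.3
finger_force: 0.5
```

```bash
python3 -c "
from h import *
go(71.5,-1,2)"
```

```text
t 8.18 amp-frame TCP rel hinge [53.2 -0.1  2.7] rpy [-3.142e+00 -1.000e-03 -4.990e-01] F amp [ 0.1 -0.3  1.2] w 0.3
tool dp [18.3  0.9  0.7]
```

Now push, watching the force.

Request:
jog_arm(dp=[[0.002,0,0],[0.002,0,0],[0.002,0,0],[0.002,0,0],[0.002,0,0],[0.002,0,0],[0,0,0]], twist=[0,0,0,0,0,0,0])

```text
time: 9.05
tool_pos: [562.5, 71.7, 72.6]
tcp_rot: [3.141, -0.0, -0.499]
contact_force: [-3.1, 1.5, 0.6]
grip_width: 0.6
finger_force: 2.1
```

```bash
python3 -c "
from h import *
go(71.5,-1,2)
im=bot.capture('wrist');im2=bot.capture('side')[135:260,230:385]
a=cv2.resize(im[0:330,150:400],(400,528));b=cv2.resize(im2,(400,323));c=np.zeros((528,800,3),np.uint8);c[:,:400]=a;c[:323,400:]=b
cv2.imwrite('pics/f3.png',c)"
```

```text
t 9.05 amp-frame TCP rel hinge [65.1 -0.2  2.6] rpy [ 3.141 -0.    -0.499] F amp [-3.4 -0.2  0.6] w 0.6
tool dp [6.4 0.8 0.6]
```

View pics/f3.png

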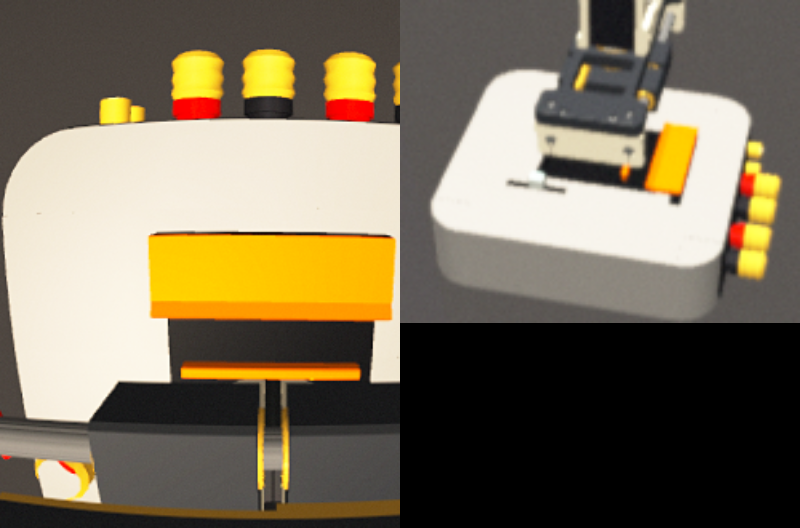

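The edge is entering beneath the lip (mouth at row 318), and the push force is 3–4 N. I'll continue until the stop.

Request:
jog_arm(dp=[[0.002,0,0],[0.002,0,0],[0.002,0,0],[0.001,0,0],[0,0,0]], twist=[0,0,0,0,0])

```text
time: 9.78
tool_pos: [568.6, 68.4, 72.7]
tcp_rot: [3.142, -0.0, -0.499]
contact_force: [-3.4, 1.1, 0.9]
grip_width: 0.2
finger_force: 2.2
```

Request:
jog_arm(dp=[[0.001,0,0],[0.001,0,0],[0,0,0]], twist=[0,0,0])

```text
time: 10.15
tool_pos: [570.3, 67.5, 72.7]
tcp_rot: [3.141, -0.0, -0.499]
contact_force: [-4.0, 0.4, 0.7]
grip_width: 0.4
finger_force: 2.4
```

Request:
jog_arm(dp=[[0.001,0,0],[0.001,0,0],[0,0,0]], twist=[0,0,0])

```text
time: 10.52
tool_pos: [570.6, 67.2, 72.3]
tcp_rot: [3.141, 0.003, -0.499]
contact_force: [-7.9, 3.2, 2.5]
grip_width: 0.9
finger_force: 4.7
```

```bash
python3 -c "
from h import *
go(71.5,-1,2)
im=bot.capture('wrist');im2=bot.capture('side')[135:260,230:385]
a=cv2.resize(im[0:330,150:400],(400,528));b=cv2.resize(im2,(400,323));c=np.zeros((528,800,3),np.uint8);c[:,:400]=a;c[:323,400:]=b
cv2.imwrite('pics/f4.png',c)"
```

```text
t 10.53 amp-frame TCP rel hinge [74.3 -0.2  2.3] rpy [ 3.141e+00  3.000e-03 -4.990e-01] F amp [-8.5 -1.   2.5] w 0.9
tool dp [-2.8  0.8  0.3]
```

View pics/f4.png

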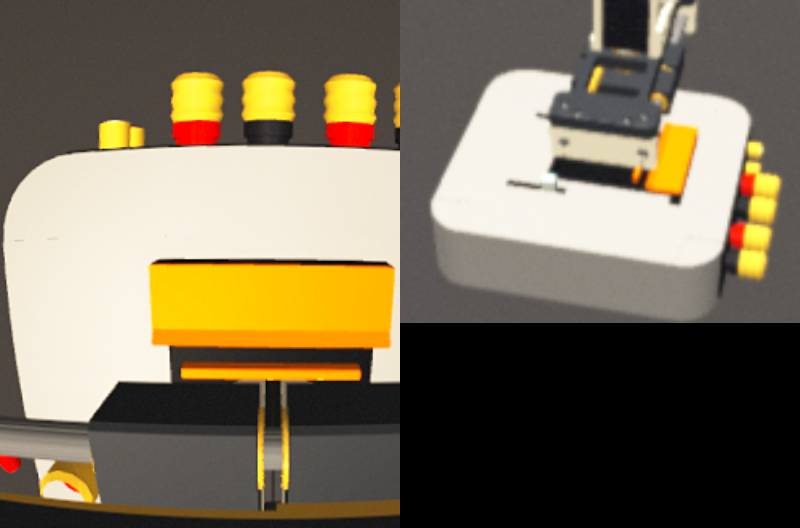

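The force jumped to 8.5 N with no further travel, so the carriage is at its stop with the edge deep under the lip. I'll back off and lift.

Request:
jog_arm(dp=[[-0.003,0,0],[-0.002,0,-0.002],[0,0,-0.01],[0,0,-0.04],[0,0,-0.05],[-0.03,0,-0.03],[-0.05,0,0],[-0.05,0,0],[0,0,0],[0,0,0]], twist=[0,0,0,0,0,0,0,0,0,0])

```text
time: 11.88
tool_pos: [454.5, 131.1, 205.7]
tcp_rot: [-3.14, -0.002, -0.498]
contact_force: [0.0, 0.9, 0.1]
grip_width: 0.4
finger_force: 0.0
```

```bash
python3 -c "
from h import *
go(71.5,-1,2)
im=bot.capture('wrist');im2=bot.capture('side')[135:260,230:385]
a=cv2.resize(im[0:250,100:400],(400,333));b=cv2.resize(im2,(400,323));c=np.zeros((333,800,3),np.uint8);c[:,:400]=a;c[:323,400:]=b
cv2.imwrite('pics/f5.png',c)"
```

```text
t 11.88 amp-frame TCP rel hinge [-58.3   0.3 135.7] rpy [-3.14e+00 -2.00e-03 -4.98e-01] F amp [-0.4  0.8  0.1] w 0.4
tool dp [129.4   1.6 134. ]
```

View pics/f5.png

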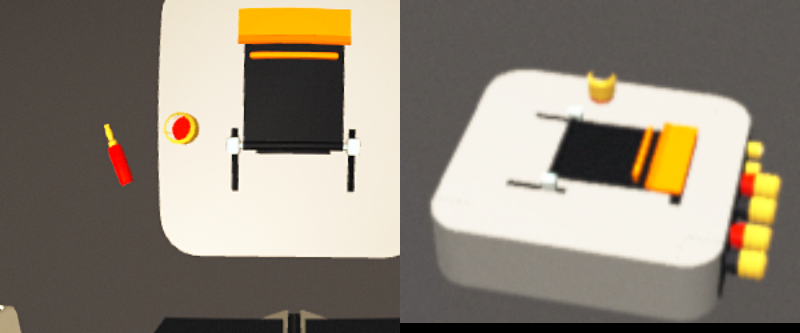

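The flap stays flat and tucked under the lip with the blocks forward, and the cap and plug haven't moved. Handing in.

```bash
python3 -c "
from plant import bot
print(bot.close_job())"
```

```text
the job is handed in; nothing more can be done
None
```

The flap is folded flat and pushed to its stop, it stayed tucked under the orange lip after the arm withdrew, and the job is handed in at about 12 s (no verdict was returned).

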